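# Unhitch the bin dolly's drawbar and hold it up

### The arm

A 7-joint arm with a two-finger parallel gripper is mounted at the origin on the work surface. World frame = base frame: x ahead of the robot, y to its left, z up, the work surface at z = 0. Lengths are in m, angles in rad, forces in N, time in s.
With the tool pointing down it reaches from about 0.4 to 0.85 m from the base axis. Payload 6.9 kg.
Tool frame: the origin (TCP) lies on the centre line of the jaws, within the pads' length; the fingertips stand 22 mm ahead of it and the grasp point (between the pads) lies 3 mm ahead of it; z points along the fingers, y is the line along which they close (so a half turn about z gives the same grasp; the last joint's range is limited). The gripper opens to 85 mm and grips with 20 to 120 N. Pads are 22 mm wide; open, the fingers measure 114 mm over their backs; the gripper's body (76 mm by 85 mm) begins 54 mm behind the grasp point. The pads swing forward as they close: fully open they stand 13 mm farther back than shut.
Start: joints at [1.429, 0.507, -0.238, 1.5, 0.126, 1.149, -0.155], TCP at [0.153, -0.606, 0.253] pointing down, gripper open.
Joint ranges: [-3.08, 3.08], [-0.24, 2.05], [-1.43, 1.35], [0, 2.5], [-1.52, 4.66], [0.17, 1.96], [-2.89, 2.89]. Speed limits (rad/s): [2.39, 2.39, 3.14, 3.14, 3.14, 3.14, 3.14].

### API

Orientations are given as [roll, pitch, yaw] about the fixed x, y, z axes, in that order (R = Rz(yaw) Ry(pitch) Rx(roll)).
In Python, from rig import manip, imaging, job gives the robot as it stands.
- The arm moves only by the tool apply_moves, never from a script. Its argument "series" is text: rows parted by semicolons, each of 4 numbers parted by spaces: the shift along the tool's x, y, z in mm, then the turn about the tool's z in rad. A call has 1 to 8 rows; each row is the pose to reach, as a shift and turn from the pose commanded when the call began, along the tool's axes at that moment; what a row does not reach only later rows make up. A row lasts 1/8 s, in which the tool goes at most 62.5 mm and 10.7 degrees, less where a joint would pass 70% of its speed; a pose out of reach is approached as far as the arm can. A call with a gripper value outside its range is refused whole. "fingers" is the finger opening in mm, from 0 to 85.4, set as the call begins (left out, the last holds). The fingers move at their own pace and stop on an object; "squeeze" is the grip in N (left out, the last holds). Time passes only in rows, so rows that repeat a pose let the fingers close. It gives the time, the measured TCP pose, the force, the opening and the grip force at its end, in the units of the state.
- manip.get_state(): the state, without advancing time (a new reading comes with each control period).
- imaging.camera(name): name is "side" or "top"; returns a dict with "img" (420x560x3 uint8, red, green, blue), "vfov" (degrees; the focal length in pixels is half the picture's height over the tangent of half this angle, whatever the lens; pixels are square), "cx", "cy" (the principal point, pixels), "R" (3x3) and "t" (3): a world point X has camera coordinates R X + t. Camera axes: x right, y down, z forward; pixel columns grow to the right and rows downward; lengths in m; the calibration is good to about 2 mm. A picture is of the moment at which its call begins. There is no depth.
- job.job_done(): hands the job in; it is judged then, once.
The state is a dict: "clock": time; "qpos": joint angles; "qvel": joint speeds; "joint_torque": joint torques, N m; "tcp_pos": TCP position; "ee_rot": TCP orientation; "force": force on the tool from outside, world axes, zero at the start; "ft_torque": the same for the moment, N m; "width": finger opening in m; "grip_force": force on a finger pad.
Only numpy, scipy, OpenCV 4.12 (cv2) and the standard library are available. Lean on these libraries where they do the work, as an engineer would, in place of code of your own. Each camera call takes 0.05 s, during which the arm holds its last target. There are 200 camera calls.

### The job

Unhitch the bin dolly from the ball mount on the bench: grip the upturned finger tab of the coupler's latch, pull it sideways against its spring until the latch is out from under the ball, then lift the drawbar off the ball by that tab, smoothly, without jerking or dropping it. Finish still gripping the tab, holding the drawbar still in the air with the mouth of the coupler about 8 cm above the top of the ball and nothing else carrying it; leave the loose things around it where they are.

Things in the scene. Friction and masses are not known exactly. Their poses are not given: they have to be found in the camera images.
- ball_mount: Fixed steel tow-ball mount bolted to the bench: grey foot plate 130 x 110 x 8 mm, square post 40 mm, neck 16 mm thick, and a bare steel ball of 36 mm diameter (flat underside 11 mm below its centre). Origin: on the bench directly under the ball; ball centre 120 mm above it.
- ball_top (a point): The highest point of the ball, 138 mm above the bench. While hitched, it is hidden inside the coupler.
- dolly: Fixed bin dolly, 400 x 300 mm steel frame on four castors, top of its frame 130 mm up, a blue bin of wheels on it to 226 mm. Origin on the bench under the ball; y axis along the drawbar to the dolly, whose frame begins 340 mm from the ball.
- drawbar: Bare steel tube 25 mm square with a round aluminium ball coupler (50 mm wide, 48 mm tall) at its free end; 0.6 to 0.95 kg. Origin on its hinge pin at the dolly, 120 mm up; y axis from coupler to dolly, x axis along the pin to the latch's side, z up while hitched (level). Coupler centre at (0, -300, 0) mm. It only swings up about its -x axis, past 60 degrees, and falls back when let go.
- coupler_mouth (a point): Centre of the coupler's open lower rim, 24 mm below the coupler's centre, at (0, -300, -24) mm in the drawbar's frame; it lies 42 mm below the ball's top when hitched.
- latch (a joint): How far the latch is pulled out, m: 0 = home under the ball (locked), 0.015 = end stop; it slides along the drawbar's +x axis. The ball is free from 0.009 on. The spring resists with 5 N at home, 12 N at the stop, and shuts the latch when let go. Locked, the coupler cannot be lifted off.
- latch_tab (a point): Grip point on the latch's upturned finger tab: dark steel plate 8 mm thick (drawbar's x), 30 mm wide (drawbar's y); its top edge is 14 mm above this point, the keeper plate it stands on 29 mm below. Locked: at (66, -300, 18) mm in the drawbar's frame, 138 mm above the bench, 37 mm clear of the coupler's side; the coupler's top is 6 mm higher.
- spanner: Loose steel wrench 170 mm long, lying on the bench. Bystander. Origin: underside, at mid-length.
- grease_tin: Loose closed round tin 68 mm in diameter, 75 mm tall. Bystander. Origin: centre of its underside.
- castor: Loose spare castor standing wheel-up on its 75 x 85 mm plate, 100 mm tall. Bystander. Origin: centre of its underside.
- parts_bin: Loose small blue open plastic bin 100 x 160 x 70 mm. Bystander. Origin: centre of its underside.
Not all that is in view belongs to the job. Leave any purple or turquoise look-alike of the ball_mount alone.

How it is judged:
By the outcome, as a careful person would: the job done as asked, in the order asked, and still so for the second after the job is handed in, while the arm keeps its last pose, push and grip.
It also fails if it takes over 32 s, if anything falls off the work surface, if the arm or the gripper's body presses on something with over 40 N, if the wrist force passes 120 N, or if a joint passes its speed limit or range.

## Working session

There is one attempt and no reset: what is moved stays moved. The work goes in short steps, Python scripts to look and compute and a tool call to move; the robot and the scene stay as the last step left them, time stands still between calls to the robot, and variables do not carry over. Pictures are saved under pics/ and viewed, at most 10 in all, crops included, and the job is handed in when it is done.

Besides the shell and the picture viewer there is one more tool, called in YAML: its name, and indented under it one key for each argument. apply_moves: Moves the arm, as the interface text tells. Its arguments: {"type":"object","properties":{"series":{"type":"string"},"fingers":{"type":"number"},"squeeze":{"type":"number"}},"required":["series"]}

```bash
mkdir -p pics; cat > h.py <<'E'
import numpy as np, cv2
from rig import manip, imaging, job
def snap(n,f):
    c=imaging.camera(n); cv2.imwrite(f,c['img'][:,:,::-1]); np.save(f[:-4]+'.npy',c,allow_pickle=True); return c
def ray(c,u,v):
    f=c['img'].shape[0]/2/np.tan(np.radians(c['vfov'])/2)
    d=np.array([(u-c['cx'])/f,(v-c['cy'])/f,1]); R=np.array(c['R']); t=np.array(c['t'])
    return -R.T@t, R.T@d
def onz(c,u,v,z):
    o,d=ray(c,u,v); return o+d*(z-o[2])/d[2]
def proj(c,X):
    f=c['img'].shape[0]/2/np.tan(np.radians(c['vfov'])/2)
    p=np.array(c['R'])@X+np.array(c['t']); return f*p[0]/p[2]+c['cx'],f*p[1]/p[2]+c['cy']
E
python3 - <<'E'
from h import *
for n in('top','side'):
    c=snap(n,f'pics/{n}1.png'); print(n,c['vfov'],ray(c,280,210), [k for k in c])
print(manip.get_state())
E
```

```text
top 46.21622210786623 (array([ 0.31966785, -0.03764778,  1.13032911]), array([ 0.23128732,  0.02110486, -0.97269545])) ['img', 'vfov', 'cx', 'cy', 'R', 't']
side 53.070476608571866 (array([0.20389614, 0.62500802, 0.66856495]), array([ 0.38848702, -0.69315722, -0.60726603])) ['img', 'vfov', 'cx', 'cy', 'R', 't']
{'clock': 0.1, 'qpos': array([ 1.42951117,  0.50829219, -0.23751985,  1.50102994,  0.12575145,
        1.14890229, -0.15475819]), 'qvel': array([-1.53916766e-03, -1.36990322e-03,  1.47513178e-04,  4.47563780e-05,
       -6.50069157e-04,  4.69274430e-04,  6.35001943e-04]), 'joint_torque': array([-2.90485790e-03, -6.21832538e+01, -2.19356485e+00, -2.50205487e+01,
        1.27073354e-02,  7.83451862e-03, -4.61454107e-06]), 'tcp_pos': array([ 0.15248748, -0.60568815,  0.25249333]), 'ee_rot': array([-3.13995623e+00,  7.70278064e-05,  2.46849354e-01]), 'force': array([-1.09958266, -0.2441567 , -0.03470543]), 'ft_torque': array([-0.02056231, -0.05786313, -0.0044873 ]), 'grip_force': 0.0, 'width': 0.085230897746153}
```

View pics/top1.png

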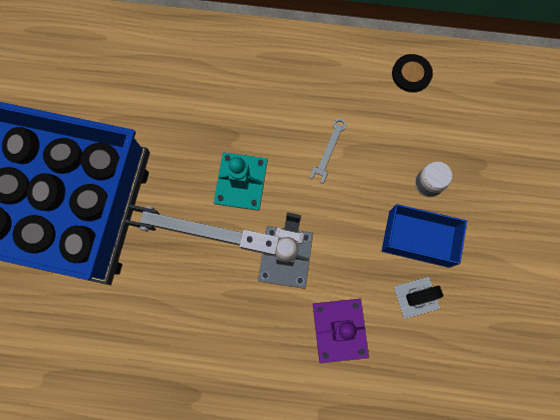

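View pics/side1.png

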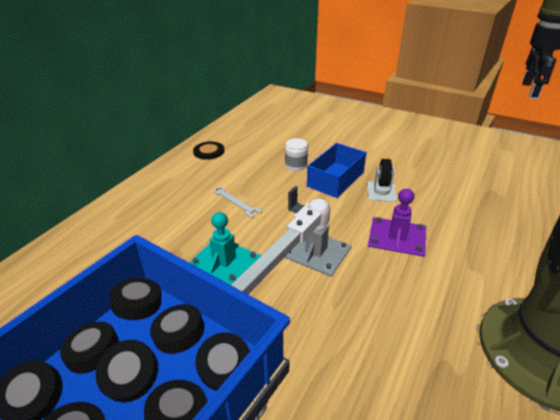

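The top view shows the coupler at about (287,249), the tab's dark plate near (293,218), and the hinge near (147,219). In the side view the tab is near (293,199) and the coupler near (318,212). I'll zoom in on both.

```bash
python3 - <<'E'
from h import *
a=cv2.imread('pics/top1.png')[200:275,230:330]; b=cv2.imread('pics/side1.png')[175:250,265:365]
cv2.imwrite('pics/crop1.png',np.hstack([cv2.resize(x,None,fx=4,fy=4,interpolation=cv2.INTER_CUBIC) for x in(a,b)]))
c=np.load('pics/top1.npy',allow_pickle=True).item(); s=np.load('pics/side1.npy',allow_pickle=True).item()
print('coupler',onz(c,287,249,.13),'hinge',onz(c,147,219,.125),'tab',onz(c,293,216,.152))
for u,v in((436,178),(427,236),(418,297)): print(onz(c,u,v,.05))
E
```

```text
coupler [ 0.47760878 -0.04011965  0.13      ] hinge [0.50553722 0.25775152 0.125     ] tab [ 0.54305349 -0.04423241  0.152     ]
[ 0.69513512 -0.36008662  0.05      ]
[ 0.55743787 -0.34684249  0.05      ]
[ 0.4205564  -0.33466762  0.05      ]
```

View pics/crop1.png

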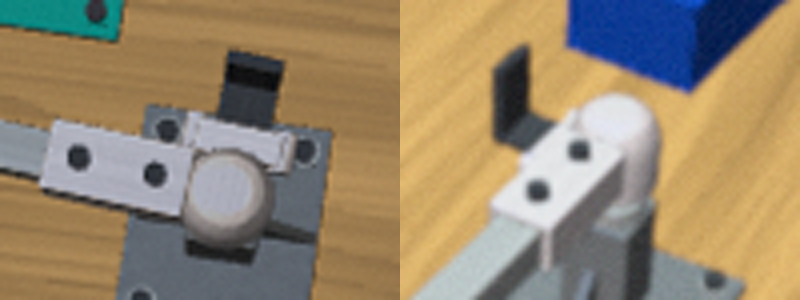

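```bash
cat >> h.py <<'E'
from scipy.spatial.transform import Rotation as Ro
def toolshift(p,yaw):
    s=manip.get_state(); R=Ro.from_euler('xyz',s['ee_rot']).as_matrix()
    print('shift mm',1e3*R.T@(np.array(p)-s['tcp_pos']),'turn',-(yaw-s['ee_rot'][2]),'width',s['width'],'F',s['force'],s['ee_rot'])
E
python3 - <<'E'
from h import *
c=np.load('pics/top1.npy',allow_pickle=True).item(); s=np.load('pics/side1.npy',allow_pickle=True).item()
g=lambda u,v:((u+.5)/4-.5+230,(v+.5)/4-.5+200)
cor=[g(230,50),g(284,62),g(280,76),g(228,66)]
P=[onz(c,*q,.152) for q in cor]
for p in P: print(p,proj(s,p))
print('centre',np.mean(P,0))
print('housing',onz(c,*g(190,115),.125),onz(c,*g(290,132),.125))
# tube edges -> direction
im=cv2.cvtColor(c['img'],cv2.COLOR_RGB2GRAY).astype(float)
pts=[]
for u in range(170,235,5):
    v0=219+(u-147)*20/95; col=im[int(v0)-14:int(v0)+15,u]; g_=np.diff(col)
    pts.append((u,int(v0)-14+np.argmax(g_[:14])+.5,int(v0)-14+14+np.argmin(g_[14:])+.5))
print(pts)
toolshift([.543,-.044,.25],1.477)
E
```

```text
[ 0.54964497 -0.03139669  0.152     ] (np.float64(288.8069839055417), np.float64(191.30391951028935))
[ 0.54677038 -0.05945383  0.152     ] (np.float64(295.98025225448856), np.float64(185.19275339239627))
[ 0.53925974 -0.05824578  0.152     ] (np.float64(298.7941057961421), np.float64(186.37925040594993))
[ 0.54120639 -0.03136763  0.152     ] (np.float64(292.2883784916425), np.float64(192.37837217581688))
centre [ 0.54422037 -0.04511598  0.152     ]
housing [ 0.51893909 -0.01463609  0.125     ] [ 0.51635081 -0.0672967   0.125     ]
[(170, np.float64(216.5), np.float64(228.5)), (175, np.float64(218.5), np.float64(229.5)), (180, np.float64(219.5), np.float64(230.5)), (185, np.float64(220.5), np.float64(231.5)), (190, np.float64(221.5), np.float64(232.5)), (195, np.float64(222.5), np.float64(233.5)), (200, np.float64(223.5), np.float64(234.5)), (205, np.float64(224.5), np.float64(235.5)), (210, np.float64(225.5), np.float64(237.5)), (215, np.float64(226.5), np.float64(238.5)), (220, np.float64(227.5), np.float64(239.5)), (225, np.float64(228.5), np.float64(240.5)), (230, np.float64(229.5), np.float64(241.5))]
shift mm [ 515.92366345 -449.23538514    3.1887333 ] turn -1.230150646489362 width 0.085230897746153 F [-1.09958266 -0.2441567  -0.03470543] [-3.13995623e+00  7.70278064e-05  2.46849354e-01]
```

apply_moves:
  series: "20 -17 0 -0.05; 50 -43 0 -0.12; 85 -74 0 -0.21; 122 -106 0 -0.3; 160 -139 0 -0.39; 195 -170 0 -0.48; 230 -200 0 -0.56; 258 -224 0 -0.62"
  fingers: 26
  squeeze: 80

```text
clock: 1.1
tcp_pos: [0.3489, -0.324, 0.2532]
ee_rot: [-3.141, -0.0, 0.87]
force: [0.4, -0.0, -0.7]
width: 0.0264
grip_force: 0.0
```

```bash
python3 -c "
from h import *
toolshift([.544,-.045,.25],1.477)"
```

```text
shift mm [339.04253652 -30.71823593   3.28388873] turn -0.606747547661961 width 0.026403387076643584 F [ 0.41242882 -0.01836745 -0.73552171] [-3.14127376e+00 -1.94905079e-04  8.70252452e-01]
```

apply_moves:
  series: "40 -4 0 -0.08; 85 -8 0 -0.17; 130 -12 0 -0.26; 175 -16 0 -0.35; 220 -20 0 -0.44; 265 -24 0 -0.52; 305 -28 0 -0.58; 330 -31 0 -0.607"

```text
clock: 2.1
tcp_pos: [0.5388, -0.0521, 0.253]
ee_rot: [-3.141, -0.001, 1.477]
force: [0.5, -0.3, -0.5]
width: 0.0258
grip_force: 0.0
```

apply_moves:
  series: "0 0 0 0; 0 0 0 0; 0 0 0 0"

```text
clock: 2.48
tcp_pos: [0.5375, -0.0556, 0.2531]
ee_rot: [-3.141, 0.001, 1.472]
force: [-0.3, -0.6, -0.5]
width: 0.0262
grip_force: 0.0
```

```bash
python3 -c "
from h import *
toolshift([.544,-.045,.143],1.477)
snap('top','pics/top2.png')
c=snap('side','pics/side2.png')
a=cv2.imread('pics/top2.png')[150:300,210:360]; b=cv2.imread('pics/side2.png')[125:275,235:385]
cv2.imwrite('pics/crop2.png',np.hstack([cv2.resize(x,(400,400)) for x in(a,b)]))
"
```

```text
shift mm [ 11.26051815   5.4439633  110.1264761 ] turn -0.0054072846092572124 width 0.02615871389137423 F [-0.2513218  -0.55748201 -0.51867898] [-3.14101322e+00  7.55301356e-04  1.47159272e+00]
```

View pics/crop2.png

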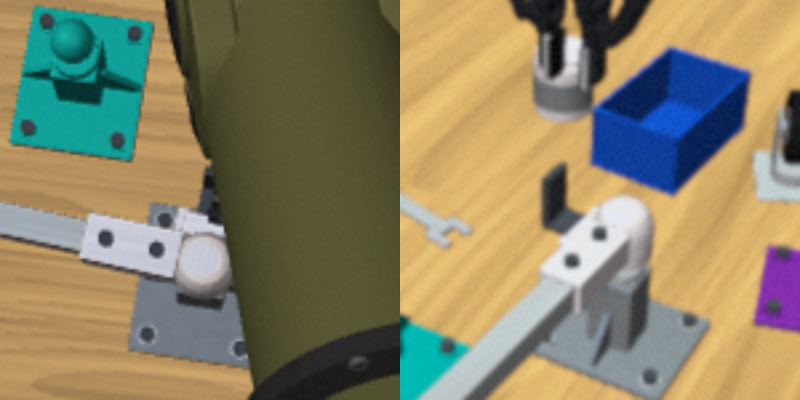

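The open fingers hang above the tab: side crop (570,70), with the tab at (555,190). I'll align and go down to just above it.

apply_moves:
  series: "6 3 10 -0.005; 11 5 25 -0.005; 11 5 40 -0.005; 11 5 55 -0.005; 11 5 65 -0.005; 11 5 68 -0.005; 11 5 68 -0.005; 11 5 68 -0.005"

```text
clock: 3.58
tcp_pos: [0.5444, -0.0438, 0.1858]
ee_rot: [3.141, -0.0, 1.479]
force: [-0.1, 0.3, -0.1]
width: 0.026
grip_force: 0.0
```

```bash
python3 -c "
from h import *
toolshift([.544,-.045,.143],1.477)
c=snap('side','pics/side3.png')
b=cv2.imread('pics/side3.png')[155:230,255:330]
cv2.imwrite('pics/crop3.png',cv2.resize(b,(450,450)))
print(proj(c,np.array([.544,-.045,.152])),proj(c,manip.get_state()['tcp_pos']-[0,0,.022]))
"
```

```text
shift mm [-1.28402058 -0.34931063 42.78087913] turn 0.0016573597436282395 width 0.026040921725986096 F [-0.07811296  0.33299067 -0.09611434] [ 3.14069616e+00 -1.66060152e-05  1.47865736e+00]
(np.float64(294.06381807142543), np.float64(188.83689442474795)) (np.float64(293.6916991457658), np.float64(184.52643509829477))
```

View pics/crop3.png

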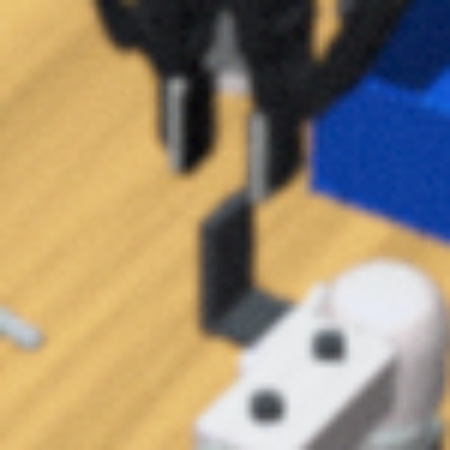

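The fingertips at (185,165) and (270,190) straddle the tab top at (228,205). I'll go down slowly and close.

apply_moves:
  series: "-1 0 8 0; -1 0 16 0; -1 0 24 0; -1 0 32 0; -1 0 39 0; -1 0 42 0; -1 0 42 0; -1 0 42 0"

```text
clock: 4.62
tcp_pos: [0.5442, -0.0447, 0.1435]
ee_rot: [3.141, -0.0, 1.479]
force: [0.0, -0.5, 0.0]
width: 0.026
grip_force: 0.0
```

apply_moves:
  series: "0 0 0 0; 0 0 0 0; 0 0 0 0; 0 0 0 0; 0 0 0 0; 0 0 0 0"
  fingers: 0
  squeeze: 80

```text
clock: 5.38
tcp_pos: [0.5459, -0.0449, 0.144]
ee_rot: [3.138, -0.001, 1.478]
force: [4.8, -0.0, -2.0]
width: 0.0071
grip_force: 80.6
```

apply_moves:
  series: "0 2 0 0; 0 4 0 0; 0 6 0 0; 0 8 0 0; 0 10 0 0; 0 12 0 0; 0 13 0 0; 0 13 0 0"

```text
clock: 6.38
tcp_pos: [0.5545, -0.0457, 0.1433]
ee_rot: [-3.137, 0.001, 1.479]
force: [-9.2, 1.2, 9.8]
width: 0.0066
grip_force: 82.3
```

apply_moves:
  series: "0 0 0 0; 0 0 0 0; 0 0 0 0"

```text
clock: 6.75
tcp_pos: [0.5544, -0.0457, 0.1433]
ee_rot: [-3.137, 0.001, 1.479]
force: [-8.7, 1.8, 9.0]
width: 0.0068
grip_force: 82.3
```

apply_moves:
  series: "0 1 0 0; 0 2 0 0; 0 3 0 0; 0 4 0 0; 0 4.5 0 0; 0 4.5 0 0; 0 4.5 0 0"

```text
clock: 7.62
tcp_pos: [0.5583, -0.046, 0.1432]
ee_rot: [-3.135, 0.001, 1.479]
force: [-10.7, -0.1, 10.0]
width: 0.0071
grip_force: 82.4
```

```bash
python3 -c "
from h import *
print(manip.get_state())
c=snap('side','pics/side4.png')
b=cv2.imread('pics/side4.png')[155:230,255:330]
cv2.imwrite('pics/crop4.png',cv2.resize(b,(450,450)))
"
```

```text
{'clock': 7.625, 'qpos': array([ 0.43815596,  0.57894457, -0.62551723,  1.81355287,  0.42397484,
        0.89303247, -0.47511093]), 'qvel': array([-0.00075521, -0.0002861 , -0.00025022,  0.00090614, -0.00045489,
       -0.00083077,  0.00114272]), 'joint_torque': array([-5.01408661e-02, -5.32687747e+01, -6.71398446e+00, -2.27937466e+01,
        1.39347341e+00, -3.05799544e+00,  9.73330694e-02]), 'tcp_pos': array([ 0.55832626, -0.04602477,  0.1432114 ]), 'ee_rot': array([-3.13548443e+00,  1.33535961e-03,  1.47922765e+00]), 'force': array([-10.70309511,  -0.11021192,   9.97602234]), 'ft_torque': array([ 0.32297827,  2.07893348, -0.12606945]), 'grip_force': 82.44805455207825, 'width': 0.007056694991719011}
```

View pics/crop4.png

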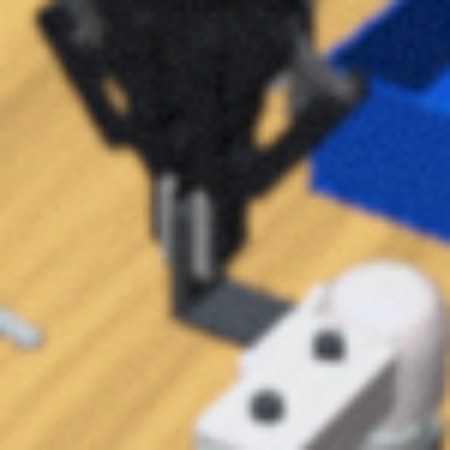

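The latch is at about 12 mm, by both the force and the travel. I'll lift along the arc.

apply_moves:
  series: "0 0 -1 0; 0.2 0 -3 0; 0.4 0 -6 0; 0.7 0 -9.5 0; 1.1 0 -13 0; 1.5 0 -16.5 0; 1.9 0 -20 0; 2.4 0 -23.5 0"

```text
clock: 8.68
tcp_pos: [0.5568, -0.044, 0.1645]
ee_rot: [-3.131, 0.002, 1.48]
force: [-10.2, 1.4, -6.4]
width: 0.0067
grip_force: 79.3
```

apply_moves:
  series: "0.5 0 -3.5 0; 1.1 0 -7.5 0; 1.7 0 -11.5 0; 2.5 0 -15.5 0; 3.3 0 -19.5 0; 4.2 0 -23.5 0; 5.1 0 -27.5 0; 6.1 0 -31.5 0"

```text
clock: 9.68
tcp_pos: [0.5575, -0.0386, 0.1959]
ee_rot: [-3.131, 0.003, 1.479]
force: [-9.7, 0.6, -5.9]
width: 0.0066
grip_force: 79.0
```

```bash
python3 -c "
from h import *
c=snap('side','pics/side5.png');s=manip.get_state();print(s['tcp_pos'],s['force'],s['ft_torque'],s['width'])
b=cv2.imread('pics/side5.png')[125:275,220:370]
cv2.imwrite('pics/crop5.png',cv2.resize(b,(450,450)))
"
```

```text
[ 0.55774105 -0.03845768  0.19646258] [-10.31034726  -0.41552966  -6.04821424] [-0.75040266  1.69760784 -0.15051222] 0.006799332529190142
```

View pics/crop5.png

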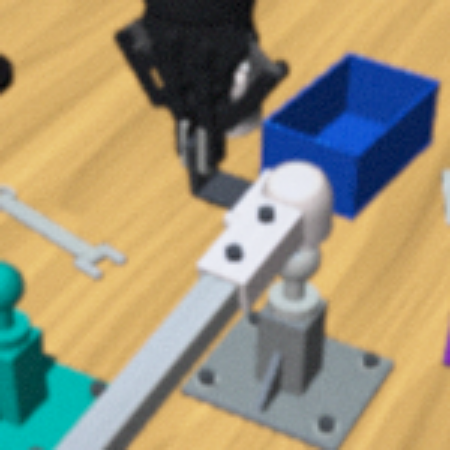

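Side view: the bare ball shows at (300,265) with the coupler clear above it. I'll carry on up the arc.

apply_moves:
  series: "1 0 -4 0; 2.1 0 -8 0; 3.2 0 -12 0; 4.4 0 -16 0; 5.7 0 -20 0; 7 0 -24 0; 8.4 0 -28 0; 9.9 0 -32 0"

```text
clock: 10.72
tcp_pos: [0.5586, -0.0293, 0.2279]
ee_rot: [-3.131, 0.004, 1.479]
force: [-10.5, -0.6, -5.6]
width: 0.0068
grip_force: 79.0
```

apply_moves:
  series: "1.5 0 -4 0; 3.1 0 -8 0; 4.7 0 -12 0; 6.5 0 -16 0; 8.3 0 -20 0; 10.1 0 -24 0; 11.8 0 -27.5 0; 12.7 0 -29.5 0"

```text
clock: 11.72
tcp_pos: [0.56, -0.0171, 0.2575]
ee_rot: [-3.131, 0.005, 1.479]
force: [-9.9, -2.3, -5.5]
width: 0.0067
grip_force: 78.6
```

apply_moves:
  series: "0.5 0 -1 0; 0.5 0 -1 0; 0.5 0 -1 0; 0.5 0 -1 0"

```text
clock: 12.22
tcp_pos: [0.5601, -0.0166, 0.2585]
ee_rot: [-3.131, 0.004, 1.479]
force: [-10.1, -2.6, -4.4]
width: 0.0068
grip_force: 78.9
```

```bash
python3 -c "
from h import *
c=snap('side','pics/side6.png');s=manip.get_state();print(s['tcp_pos'],s['force'],s['ft_torque'],s['width'])
b=cv2.imread('pics/side6.png')[100:260,210:370]
cv2.imwrite('pics/crop6.png',cv2.resize(b,(560,560),interpolation=cv2.INTER_CUBIC))
yh=np.array([.093,.9957,0]);xh=np.array([.9957,-.093,0])
tab=np.array([.546,-.0452,.138]); H=tab-66e-3*xh+.3*yh; H[2]=.12
def pt(l,t): l=np.array(l)*1e-3; return H+xh*l[0]+yh*(l[1]*np.cos(t)+l[2]*np.sin(t))+np.array([0,0,1])*(-l[1]*np.sin(t)+l[2]*np.cos(t))
bt=H-.3*yh; bt[2]=.138
print('ball',[(p[0]-210)*3.5 if i==0 else 0 for i,p in enumerate([proj(c,bt)])],(proj(c,bt)[1]-100)*3.5)
for t in(.36,.385,.4115,.43):
  o=[]
  for l in((0,-300,-24),(0,-300,24),(78,-300,32),(66,-300,18)):
    u,v=proj(c,pt(l,t)); o.append((round((u-210)*3.5),round((v-100)*3.5)))
  print(t,pt((0,-300,-24),t)[2]-.138,o,pt((78,-300,20),t))
"
```

```text
[ 0.56008615 -0.01658984  0.25854119] [-10.39545471  -2.53158275  -3.53851019] [-0.99103107  1.80194528 -0.05394342] 0.0063062587558888866
ball [np.float64(383.1088921853123)] 363.2625488697764
0.36 0.06522074621425653 [(379, 281), (368, 226), (246, 177), (269, 200)] [ 0.56039211 -0.02015255  0.24440021]
0.385 0.07242457864009391 [(378, 272), (365, 218), (243, 169), (266, 192)] [ 0.56068926 -0.01697108  0.25120371]
0.4115 0.07999884302529248 [(376, 263), (362, 210), (239, 161), (262, 183)] [ 0.56102141 -0.01341496  0.25832581]
0.43 0.08524606273656599 [(375, 256), (360, 204), (236, 155), (260, 177)] [ 0.56126364 -0.01082159  0.26324056]
```

View pics/crop6.png

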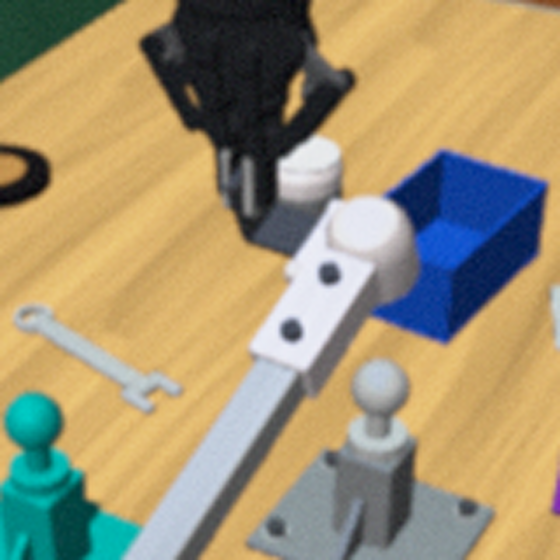

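Ball top is at (381,360), where I predicted it. The two block screws are at (330,273) and (291,330). I'll get the lift angle from how far they moved since the hitched picture.

```bash
python3 -c "
from h import *
from scipy.optimize import minimize_scalar as ms
def spots(f,g):
    im=cv2.imread(f,0).astype(float); o=[]
    for u,v in g:
        u0,v0=int(round(u)),int(round(v)); p=im[v0-3:v0+4,u0-3:u0+4]; w=np.clip(np.median(p)-25-p,0,None); Y,X=np.mgrid[-3:4,-3:4]
        o.append((u0+(w*X).sum()/w.sum(),v0+(w*Y).sum()/w.sum()))
    return o
a=spots('pics/side1.png',[(309.5,212.3),(299.4,222.3)]); b=spots('pics/side6.png',[(304.2,177.9),(293,194.2)])
print(a,b)
c=np.load('pics/side1.npy',allow_pickle=True).item()
yh=np.array([.093,.9957,0]);xh=np.array([.9957,-.093,0])
tab=np.array([.546,-.0452,.138]); H=tab-66e-3*xh+.3*yh; H[2]=.12
for p,q in zip(a,b):
    o,d=ray(c,*p); P=o+d*((H-o)@xh)/(d@xh); y,z=(P-H)@yh,P[2]-.12
    def e(t):
        X=H+yh*(y*np.cos(t)+z*np.sin(t))+np.array([0,0,-y*np.sin(t)+z*np.cos(t)]); return np.hypot(*(np.array(proj(c,X))-q))
    r=ms(e,bounds=(.2,.6),method='bounded'); t=r.x
    print(y,z,t,r.fun,'mouth over ball',300*np.sin(t)-24*np.cos(t)-18)
"
```

```text
[(np.float64(309.46484375), np.float64(212.41927083333334)), (np.float64(299.02625820568926), np.float64(222.52735229759298))] [(np.float64(303.67265469061874), np.float64(178.14770459081836)), (np.float64(292.8780991735537), np.float64(194.36776859504133))]
-0.2589482325257583 0.021384105089792826 0.39745995040931165 0.2999140258542275 mouth over ball 75.99413247123472
-0.21888669924936383 0.021829331781493155 0.3967273593642787 0.4460508834763934 mouth over ball 75.78465654950476
```

The mouth is 76 mm above the ball, so I'll add 4 mm and settle.

apply_moves:
  series: "0.4 0 -1 0; 0.9 0 -2.2 0; 1.4 0 -3.3 0; 1.7 0 -4 0; 1.7 0 -4 0; 1.7 0 -4 0; 1.7 0 -4 0; 1.7 0 -4 0"

```text
clock: 13.28
tcp_pos: [0.5602, -0.0148, 0.2623]
ee_rot: [-3.131, 0.004, 1.479]
force: [-9.6, -1.3, -5.8]
width: 0.0072
grip_force: 78.5
```

apply_moves:
  series: "0 0 0 0; 0 0 0 0; 0 0 0 0; 0 0 0 0; 0 0 0 0; 0 0 0 0; 0 0 0 0; 0 0 0 0"

```text
clock: 14.28
tcp_pos: [0.5601, -0.0148, 0.2623]
ee_rot: [-3.131, 0.004, 1.479]
force: [-10.1, -1.8, -6.2]
width: 0.0066
grip_force: 78.5
```

```bash
python3 -c "
from h import *
c=snap('side','pics/side7.png');s=manip.get_state();print(s['clock'],s['tcp_pos'],s['force'],s['width'],s['grip_force'])
b=cv2.imread('pics/side7.png')[100:260,210:370]
cv2.imwrite('pics/crop7.png',cv2.resize(b,(560,560),interpolation=cv2.INTER_CUBIC))
"
```

```text
14.325 [ 0.56013102 -0.01477719  0.26228201] [-10.42322583  -0.71695579  -5.64950469] 0.006645557048336275 78.50114822387695
```

View pics/crop7.png

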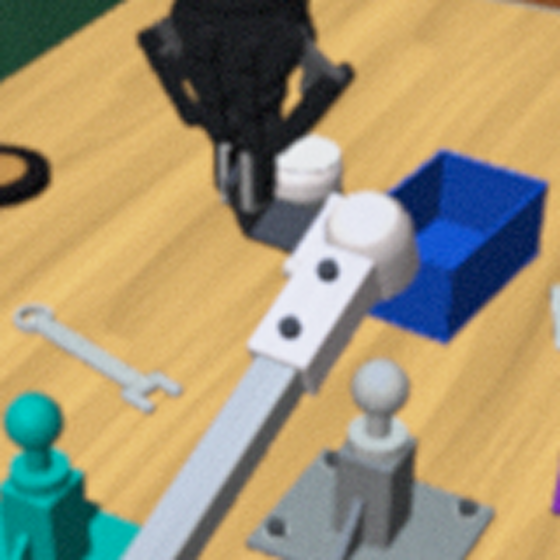

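The drawbar hangs still, with the tab gripped at (245,190), the coupler at (370,235) and the ball bare at (381,380). I'm handing it in.

```bash
python3 -c "
from rig import job
print(job.job_done())"
```

```text
the job is handed in; nothing more can be done
None
```

The drawbar is unhitched and I handed the job in at about 14 s: the arm still grips the latch tab and holds the coupler mouth still about 8 cm above the ball, and the loose things nearby were not touched.

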